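# Pack the gift carton and hold the clamp open

## Task

Pack the order: stand the glass jar, the low round can and the rectangular tin caddy upright on the floor of the open carton, and let go of each, while the spring clamp still grips the carton. Then take the clamp's handle bar, pull the sprung jaw towards the robot until its pointer lines up with the black mark on the side rail, and keep holding it there so that a colleague can lift the carton out: the job finishes with the gripper still holding the handle at the mark. Leave the bottle and the tape core alone, and leave the carton sitting in the clamp.

Things in the scene. Friction and masses are not known exactly. Their poses are not given: they have to be found in the camera images.
- fixture: Aluminium carton clamp, fixed. Origin on the counter under the carton's place; +x from handle to fixed fence, +y to the mark's side; yaw within 0.25 rad. Base 12 mm thick, 190 x 260 mm. Fence x = 81 to 93 mm and sprung jaw at x = -81, both 52 mm high. Jaw slides to -x on rods ending in a block, x = -229 to -245, 32 mm high. Rail 10 mm wide at y = 140, x = -80 to -240, top at 36 mm
- jaw (a joint): Slide of the sprung jaw, m: 0 = clamping the carton, grows as the jaw is pulled along the fixture's -x, stop at 0.075. The spring pulls it shut all the time: about 5.5 N at 0, about 12 N at 0.055; let go, it snaps back
- jaw_bar (a point): Handle of the jaw: level round steel bar, 16 mm thick, 116 mm long along its y, on two posts at y = +-50 mm. Origin at mid-bar, 85 mm above the counter; axes parallel to the fixture's. 49 mm free below the bar's centre, down to the carriage; at joint 0 it is at x = -125 mm of the fixture. Moves with the jaw
- jaw_pointer (a point): Tip of the thin dark steel pointer that sticks out from the jaw over the side rail, 46 mm above the counter. It moves with the jaw; axes parallel to the fixture's
- mark: Black plastic saddle on the side rail, 16 mm long, with an upright 3 mm fin, top 58 mm above the counter. Origin on the rail's top at the fin's line; axes parallel to the fixture's. The pointer lines up when its tip has the same x along the fixture as this origin. It is no stop for the jaw. Its place varies: 35 to 55 mm of pull
- carton: Open dark red carton, outside 162 (x) x 240 (y) x 50 mm high, walls and floor 5 mm, loose but gripped by the clamp, 150 g. Origin at the centre of its underside, 12 mm above the counter, axes as the fixture's. The three goods fit in a row along its y, 75 mm apart
- jar: Amber glass jar with brass-coloured cap, 48 mm diameter (cap 45), 75 mm high, about 180 g. Origin at the centre of its underside, z up
- can: Low round metal can with a plain paper band, 62 mm diameter, 40 mm high, about 200 g. Origin at the centre of its underside, z up
- caddy: Rectangular tin caddy with dark lid, 42 (its x) x 60 (its y) mm, 75 mm high, about 150 g. Origin at the centre of its underside, z up
- oil: Bystander: green glass bottle, 60 mm diameter, 190 mm high. Origin at the centre of its underside
- tape: Bystander: empty cardboard tape core lying flat, 96 mm outside, 48 mm high. Origin at the centre of its underside
Mind the look-alikes: they are no part of the job. There is more than one size of the caddy; the one meant has the size given above. Several things have the shape of the can; the one meant has the colours described above.

How it is judged:
By the outcome, as a careful person would: the job done as asked, in the order asked, and still so for the second after the job is handed in, while the arm keeps its last pose, push and grip.
It also fails if it takes over 72 s, if anything falls off the work surface, if the arm or the gripper's body presses on something with over 40 N, if the wrist force passes 120 N, or if a joint passes its speed limit or range.

## Robot

A 6-joint arm with a two-finger parallel gripper is mounted at the origin on the work surface. World frame = base frame: x ahead of the robot, y to its left, z up, the work surface at z = 0. Lengths are in mm, angles in rad, forces in N, time in s.
With the tool pointing down it reaches from about 350 to 975 mm from the base axis. Payload 7.1 kg.
Tool frame: the origin (TCP) lies on the front face of the gripper's body, between the roots of the fingers; the fingertips stand 80 mm ahead of it and the grasp point (between the pads) lies 61 mm ahead of it (ctrl.tcp_to_grasp is the distance from the TCP to the grasp point, in mm); z points along the fingers, y is the direction in which the jaws open and shut (so a half turn about z gives the same grasp; the last joint's range is limited). The gripper opens to 88 mm and grips with 3 to 60 N. Pads are 20 mm wide; open, the fingers measure 115 mm over their backs; the gripper's body (75 mm by 178 mm) begins 61 mm behind the grasp point.
Start: joints at [-1.127, 0.423, 1.63, -0, 1.089, -0.019], TCP at [279.049, -559.229, 302.675] pointing down, gripper open.
Joint ranges: [-3, 3], [-0.9, 2.11], [0.09, 2.58], [-1.31, 4.45], [0.11, 2.69], [-2.54, 2.54]. Speed limits (rad/s): [2.39, 2.39, 3.01, 3.14, 3.14, 3.14].

## Interface

Orientations are given as a rotation vector (axis times angle).
In Python, from workcell import telemetry, get_image, ctrl gives the robot as it stands.
- The arm moves only by the tool send_rows, never from a script. Its argument "rows" is a list of rows, each a list of 5 numbers: the shift along the tool's x, y, z in m, then the turn about the tool's z in rad, then the opening, from -1 (shut) to 1 (fully open). A call has 1 to 5 rows; each row shifts and turns the commanded pose from where the row before left it, along the tool's axes as they then stand; what a row does not reach is not made up. A row lasts 1/10 s, in which the tool goes at most 50 mm and 8.59 degrees, less where a joint would pass 70% of its speed; a pose out of reach is approached as far as the arm can. A call with a gripper value outside its range is refused whole. The fingers move at their own pace and stop on an object; the grip force is fixed at half the most. Time passes only in rows, so rows that do not move let the fingers close. It gives the time, the measured TCP pose, the force and the opening at its end, in the units of the state.
- telemetry.get_obs(): the state, without advancing time (a new reading comes with each control period).
- get_image(name): name is "scene" or "top" or "wrist"; returns a dict with "color" (420x560x3 uint8, blue, green, red), "z_map" (420x560 float32, mm along the optical axis (not along the pixel's ray), 0 where there is no reading), "camera_matrix" (3x3 intrinsics, pixels), "rvec" (rotation vector, rad) and "tvec" (3), from world to camera coordinates, as OpenCV has them. Camera axes: x right, y down, z forward; pixel columns grow to the right and rows downward; lengths in mm; the calibration is good to about 2 mm. A picture is of the moment at which its call begins.
- ctrl.close_job(): hands the job in, once; it reports no verdict.
The state is a dict: "t": time; "qpos": joint angles; "qvel": joint speeds; "joint_torque": joint torques, N m; "ee_pos": TCP position; "orientation": TCP orientation; "ft_force": force on the tool from outside, world axes, zero at the start; "moment": the same for the moment, N m; "width": finger opening in mm.
Only numpy, scipy, OpenCV 4.12 (cv2) and the standard library are available. Lean on these libraries where they do the work, as an engineer would, in place of code of your own. Each camera call takes 0.05 s, during which the arm holds its last target.

## Working session

There is one attempt and no reset: what is moved stays moved. The work goes in short steps, Python scripts to look and compute and a tool call to move; the robot and the scene stay as the last step left them, time stands still between calls to the robot, and variables do not carry over. Pictures are saved under pics/ and viewed, and the job is handed in when it is done.

Besides the shell and the picture viewer there is one more tool, called after "Request:" as name([rows], argument=value, ...), one row to a line, values as JSON. send_rows: Moves the arm, as the interface text tells. Its arguments: {"type":"object","properties":{"rows":{"type":"array"}},"required":["rows"]}

```bash
ls; mkdir -p pics
cat > h.py <<'E'
import numpy as np, cv2
from workcell import telemetry, get_image, ctrl
def snap(n,f):
    im=get_image(n); cv2.imwrite(f'pics/{f}.png',im['color']); np.savez(f'pics/{f}.npz',**im); return im
def cloud(im):
    z=im['z_map']; K=np.array(im['camera_matrix']); h,w=z.shape
    u,v=np.meshgrid(np.arange(w),np.arange(h))
    P=np.stack([(u-K[0,2])/K[0,0]*z,(v-K[1,2])/K[1,1]*z,z],-1)
    R,_=cv2.Rodrigues(np.array(im['rvec'],float)); t=np.array(im['tvec'],float).ravel()
    W=(P-t)@R; W[z==0]=np.nan
    return W
E
python3 - <<'E'
from h import *
for n in ['scene','top','wrist']:
    im=snap(n,n+'0')
s=telemetry.get_obs(); print({k:np.round(v,3) for k,v in s.items()})
E
```

```text
pics
{'t': np.float64(0.15), 'qpos': array([-1.127,  0.424,  1.63 , -0.   ,  1.089, -0.019]), 'qvel': array([ 0.001, -0.   , -0.003,  0.   , -0.001,  0.001]), 'joint_torque': array([ 1.0000e-03, -5.4498e+01, -2.7392e+01,  6.4000e-02,  2.1000e-02,
       -0.0000e+00]), 'ee_pos': array([ 278.912, -558.946,  302.087]), 'orientation': array([-3.057, -0.72 ,  0.   ]), 'ft_force': array([0.94 , 0.007, 1.053]), 'moment': array([-0.025,  0.02 ,  0.051]), 'width': np.float64(87.942)}
```

View pics/scene0.png

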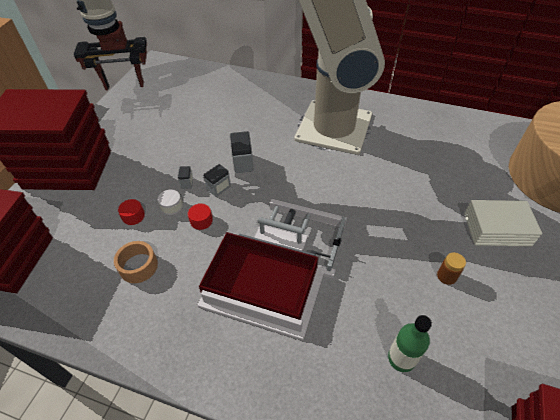

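View pics/top0.png

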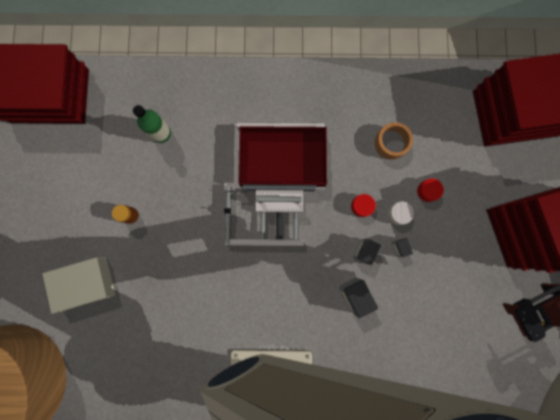

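View pics/wrist0.png

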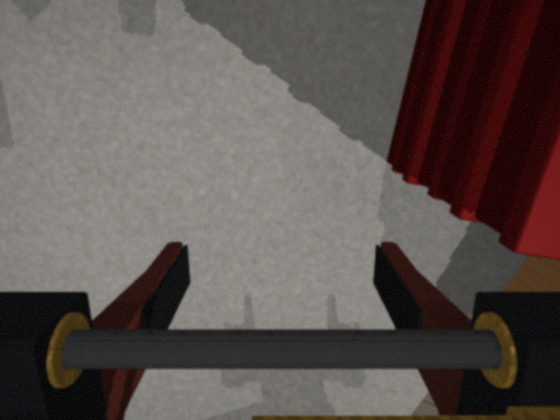

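The top view shows the clamp and carton at about (280,180) and the amber jar at (122,214). The cans are at (363,205) red, (402,213) white and (431,190) red. There are three dark-lidded caddies, at (369,251), (403,247) and (361,298). Next I'll measure them.

Run:
```python
from h import *
for f in ['top0','scene0']:
    im=dict(np.load(f'pics/{f}.npz')); W=cloud(im)
    R,_=cv2.Rodrigues(im['rvec']); print(f,'cam',-R.T@im['tvec'].ravel(), im['camera_matrix'][0,0])
    m=(W[...,2]>12)&(np.abs(W[...,1])<620)&(W[...,0]>250)&(W[...,0]<1000)&(W[...,2]<250)
    n,lab,st,c=cv2.connectedComponentsWithStats(m.astype(np.uint8),connectivity=4)
    for i in range(1,n):
        if st[i,4]<30: continue
        P=W[lab==i]; zt=np.percentile(P[:,2],95)
        T=P[P[:,2]>zt-8]
        r=cv2.minAreaRect(T[:,:2].astype(np.float32))
        print(np.round(c[i]),st[i,4],'zt',round(zt,1),'rect',np.round(r[0],1),np.round(r[1],1),round(r[2],1),'col',im['color'][(lab==i)&(W[...,2]>zt-8)].mean(0).round())
```

```text
top0 cam [ 376.19233198  -14.29470674 1099.61278682] 390.4000067806702
[60. 84.] 3550 zt 138.7 rect [819.4 583. ] [177.2  73.8] 0.0 col [15. 15. 85.]
[504. 102.] 3480 zt 183.9 rect [ 764.2 -595.3] [177.6  49.6] 0.1 col [12. 11. 76.]
[151. 124.] 813 zt 189.6 rect [710.1 327.6] [27.1 25.4] 1.4 col [27. 27. 28.]
[278. 173.] 8046 zt 62.2 rect [603.9  -7.4] [239.5 274.2] 0.6 col [59. 60. 82.]
[394. 140.] 624 zt 49.6 rect [ 686.7 -335.4] [93.8 94.9] 45.4 col [ 56.  90. 130.]
[430. 190.] 473 zt 42.4 rect [ 546.7 -435.5] [59.6 61.2] 67.1 col [ 13.  15. 108.]
[363. 206.] 447 zt 42.2 rect [ 503.  -247.5] [59.4 60.8] 44.5 col [ 20.  22. 155.]
[522. 218.] 1975 zt 228.6 rect [ 464.7 -607.6] [85.9 24.6] 0.2 col [13. 12. 72.]
[400. 213.] 461 zt 42.5 rect [ 482.5 -351.4] [59.7 60. ] 22.3 col [150. 154. 162.]
[124. 214.] 376 zt 77.0 rect [470.1 404. ] [43.3 42.5] 6.2 col [ 45. 113. 152.]
[367. 252.] 464 zt 69.9 rect [ 375.9 -253. ] [42.2 59.6] 64.6 col [39. 39. 39.]
[402. 248.] 271 zt 52.7 rect [ 387.7 -351.1] [44.6 32.1] 20.0 col [52. 52. 52.]
[ 79. 280.] 2134 zt 60.2 rect [281.  521.1] [107.8 152.2
[... 936 characters left out ...]
23.2 -601.8] [94.1 33.1] 7.6 col [29. 28. 95.]
[131. 210.] 469 zt 42.2 rect [ 548.4 -434.8] [60.2 61.9] 59.9 col [ 23.  24. 125.]
[269. 269.] 10378 zt 62.5 rect [605.2  -3.5] [245.2 280.8] 0.5 col [46. 44. 76.]
[502. 224.] 2413 zt 60.4 rect [281.9 522.5] [109.6 151.4] 17.0 col [149. 163. 164.]
[200. 215.] 475 zt 42.2 rect [ 503.4 -246.3] [60.3 61.2] 47.0 col [ 33.  34. 172.]
[135. 260.] 979 zt 49.5 rect [ 687.1 -333.9] [94.8 94.9] 78.1 col [ 79. 115. 156.]
[452. 267.] 585 zt 76.8 rect [472.  405.8] [43.2 44.4] 88.0 col [ 71. 139. 177.]
[411. 344.] 1552 zt 189.9 rect [710.4 329.2] [27.  26.3] 2.9 col [23. 21. 22.]
[539. 405.] 1300 zt 138.4 rect [762.5 562.1] [29.  61.4] 89.5 col [24. 24. 99.]
```

Run:
```python
from h import *
a=cv2.imread('pics/scene0.png')[120:320,100:360]; cv2.imwrite('pics/c1.png',cv2.resize(a,None,fx=3,fy=3,interpolation=cv2.INTER_CUBIC))
a=cv2.imread('pics/top0.png')[110:320,210:450]; cv2.imwrite('pics/c2.png',cv2.resize(a,None,fx=2.8,fy=2.8,interpolation=cv2.INTER_CUBIC))
```

```text
(no output)
```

View pics/c1.png

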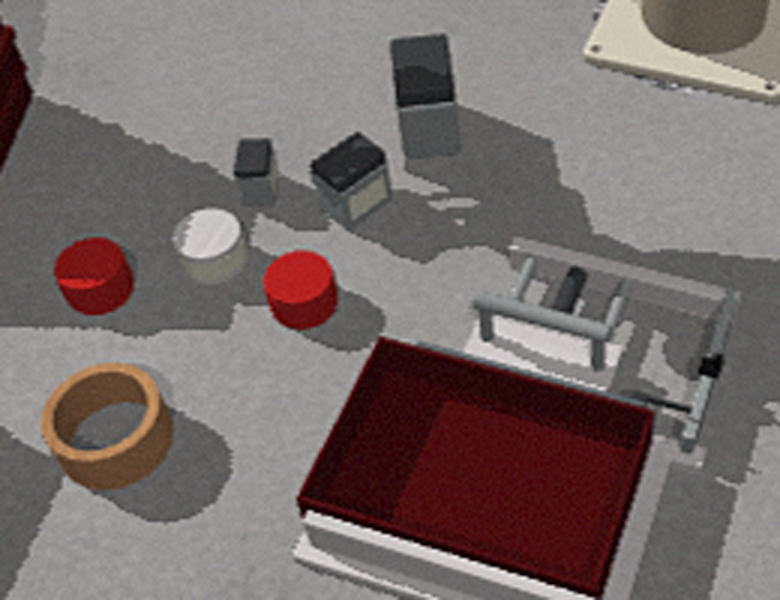

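View pics/c2.png

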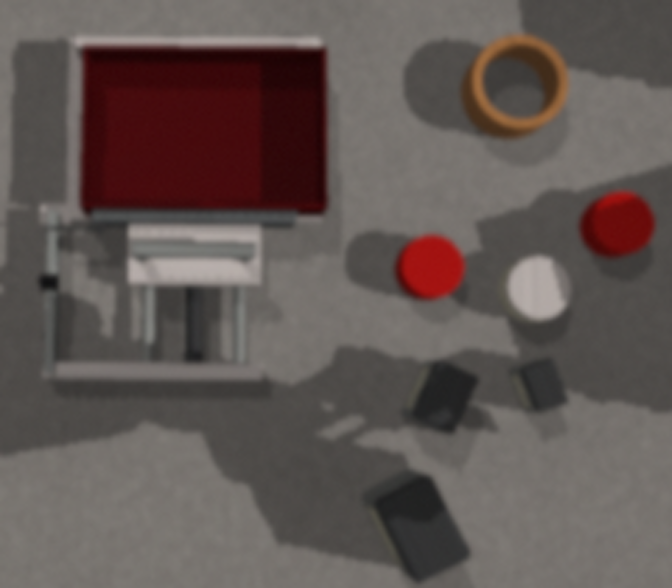

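The white can, the 42 x 60 mm caddy (middle size) and the jar are identified. Next I'll measure the fixture.

Run:
```python
from h import *
for f in ['top0','scene0']:
    im=dict(np.load(f'pics/{f}.npz')); W=cloud(im); c=im['color'].astype(int)
    red=(c[...,2]>2*c[...,1]+5)
    reg=(W[...,0]>350)&(W[...,0]<800)&(np.abs(W[...,1])<190)
    def rect(m,name):
        P=W[m]; r=cv2.minAreaRect(P[:,:2].astype(np.float32)); print(f,name,len(P),np.round(r[0],1),np.round(r[1],1),round(r[2],2),np.percentile(P[:,2],[5,50,95]).round(1))
    rect(reg&(W[...,2]>58)&(W[...,2]<70)&(W[...,0]>500)&red,'rim')
    rect(reg&(W[...,2]>80)&(W[...,0]<570),'bar')
    rect(reg&(W[...,2]>10)&(W[...,2]<24)&(W[...,0]>500)&red,'floor')
    rect(reg&(W[...,2]>48)&(W[...,2]<66)&(c.max(-1)<50)&(W[...,1]>90)&(W[...,0]<600),'mark')
    rect(reg&(W[...,2]>26)&(W[...,2]<36)&(W[...,0]<440),'block')
    b=reg&(W[...,2]>80)&(W[...,0]<570); P=W[b]; print(np.polyfit(P[:,1],P[:,0],1))
    # caddy top
    m=(np.hypot(W[...,0]-377,W[...,1]+252)<50)&(W[...,2]>10)
    P=W[m]; print(np.histogram(P[:,2],bins=np.arange(10,90,5)))
```

```text
top0 rim 245 [632.7 -23.7] [157.1 234.2] 0.51 [58.4 60.9 64.1]
top0 bar 264 [508.7 -14.7] [ 13.7 112.4] 0.6 [85.8 90.3 94.3]
top0 floor 4123 [639.4 -23.9] [145.9 230.7] 0.14 [13.1 16.4 20. ]
top0 mark 3 [482.6 130.5] [3.3 2.2] 62.71 [50.9 53.3 57.9]
top0 block 563 [414.2  23.9] [ 46.6 213.1] 0.63 [27.  31.1 34.8]
[-1.03039506e-02  5.08373436e+02]
(array([  7,  11,   9,   7,  11,   8,  11,  16,   7,   8,  66, 284,  21,
         0,   0]), array([10, 15, 20, 25, 30, 35, 40, 45, 50, 55, 60, 65, 70, 75, 80, 85]))
scene0 rim 692 [635.9 -22.5] [162.4 240.1] 0.13 [58.6 61.4 63.9]
scene0 bar 295 [511.6 -13.7] [ 18.1 115.7] 0.91 [82.4 90.8 94.2]
scene0 floor 4575 [624.1 -25.7] [136.2 226.6] 0.14 [14.4 17.  20. ]
scene0 mark 28 [537.  104.6] [ 24.5 123.4] 71.79 [48.1 55.6 61.6]
scene0 block 527 [412.8  25.3] [213.7  53.8] 89.91 [26.6 31.4 35. ]
[-7.99724724e-03  5.12726348e+02]
(array([ 22,  32,  31,  24,  36,  33,  24,  42,  28,  18,  44, 194,  28,
         0,   0]), array([10, 15, 20, 25, 30, 35, 40, 45, 50, 55, 60, 65, 70, 75, 80, 85]))
```

Request:
send_rows([
  [0,0,0,-0.14,0.75],
  [0,0,0,-0.14,0.75],
  [0,0,0,-0.14,0.75],
  [0,0,0,-0.14,0.75],
  [0,0,0,-0.14,0.75],
])

```text
t: 0.65
ee_pos: [279.0, -559.1, 302.3]
orientation: [-2.62, -1.733, -0.0]
ft_force: [-0.4, -0.7, 0.1]
width: 76.8
```

Request:
send_rows([
  [0,0,0,-0.14,0.75],
  [0,0,0,-0.14,0.75],
  [0,0,0,-0.14,0.75],
  [0,0,0,0,0.75],
  [0,0,0,0,0.75],
])

```text
t: 1.15
ee_pos: [279.0, -559.1, 302.4]
orientation: [-2.212, -2.23, -0.0]
ft_force: [-0.8, -0.5, -0.2]
width: 77.1
```

```bash
cat >> h.py <<'E'
from scipy.spatial.transform import Rotation as Ro
def st(goal=None):
    s=telemetry.get_obs(); R=Ro.from_rotvec(s['orientation']).as_matrix(); p=np.array(s['ee_pos'])
    print('t',round(float(s['t']),2),'p',p.round(1),'ydeg',round(np.degrees(np.arctan2(R[1,1],R[0,1])),2),'w',round(float(s['width']),1),'F',np.round(s['ft_force'],1),'q6',round(s['qpos'][5],2))
    if goal is not None: # goal= grasp point world
        d=np.array(goal)+[0,0,61]-p; print('tool delta mm',(R.T@d).round(1))
    return s,R
E
python3 -c "
from h import *
st([483,-350.5,22])"
```

```text
t 1.15 p [ 279.  -559.1  302.4] ydeg 0.47 w 77.1 F [-0.8 -0.5 -0.2] q6 -1.14
tool delta mm [206.8 205.8 219.5]
```

Request:
send_rows([
  [0.03,0.03,0.005,0,0.75],
  [0.03,0.03,0.01,0,0.75],
  [0.03,0.03,0.015,0,0.75],
  [0.03,0.03,0.015,0,0.75],
  [0.03,0.03,0.015,0,0.75],
])

```text
t: 1.65
ee_pos: [428.2, -406.2, 242.3]
orientation: [2.212, 2.23, -0.0]
ft_force: [0.2, -0.3, -0.4]
width: 77.0
```

Request:
send_rows([
  [0.03,0.03,0.02,0,0.75],
  [0.0268,0.0258,0.02,0,0.75],
  [0,0,0.02,0,0.75],
  [0,0,0.0,0,0.75],
  [0,0,0.0,0,0.75],
])

```text
t: 2.15
ee_pos: [482.2, -350.1, 182.7]
orientation: [-2.209, -2.232, 0.0]
ft_force: [-0.6, 0.3, 0.5]
width: 76.6
```

```bash
python3 -c "
from h import *
st([483,-350.5,22])
im=snap('wrist','w1')
W=cloud(im);c=im['color'].astype(int)
m=(W[...,2]>36)&(W[...,2]<46)&(np.hypot(W[...,0]-483,W[...,1]+350)<45)
print(m.sum(), cv2.minEnclosingCircle(W[m][:,:2].astype(np.float32)))
"
```

```text
t 2.15 p [ 482.2 -350.1  182.7] ydeg 0.59 w 76.6 F [-0.6  0.3  0.5] q6 -0.66
tool delta mm [-0.5  0.8 99.7]
6844 ((483.47430419921875, -352.9700927734375), 31.177165985107422)
```

View pics/w1.png

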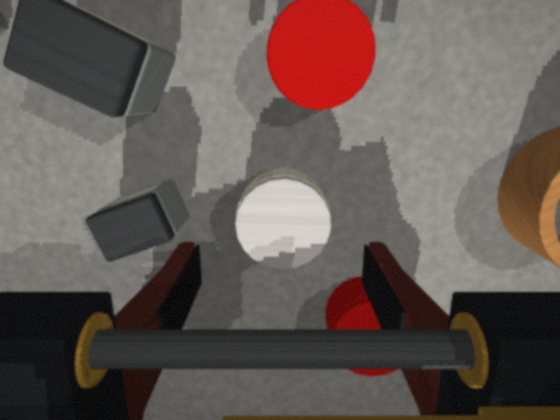

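The wrist view shows the white can at (283,222) between the fingers, and the small caddy and red cans stay clear of them. I'll descend.

Request:
send_rows([
  [-0.001,0.001,0.03,0,0.75],
  [0,0,0.03,0,0.75],
  [0,0,0.025,0,0.75],
  [0,0,0.015,0,0.75],
  [0,0,0,0,-1],
])

```text
t: 2.7
ee_pos: [482.7, -351.5, 81.9]
orientation: [-2.209, -2.232, 0.0]
ft_force: [-0.1, 0.0, 0.5]
width: 72.1
```

Request:
send_rows([
  [0,0,0,0,-1],
  [0,0,0,0,-1],
  [0,0,0,0,-1],
  [0,0,-0.02,0,-1],
  [0,0,-0.04,0,-1],
])

```text
t: 3.2
ee_pos: [481.9, -349.8, 141.3]
orientation: [-2.204, -2.231, 0.001]
ft_force: [1.4, -0.3, -0.8]
width: 61.3
```

```bash
python3 -c "
from h import *
st([635,-98,47])
"
```

```text
t 3.2 p [ 481.9 -349.8  141.3] ydeg 0.69 w 61.3 F [ 1.4 -0.3 -0.8] q6 -0.66
tool delta mm [249.8 156.2  33.5]
```

Request:
send_rows([
  [0,0,-0.04,0,-1],
  [0.02,0.012,0,0,-1],
  [0.04,0.025,0,0,-1],
  [0.04,0.025,0,0,-1],
  [0.04,0.025,0,0,-1],
])

```text
t: 3.7
ee_pos: [569.4, -208.6, 183.7]
orientation: [2.208, 2.233, 0.001]
ft_force: [-0.2, -0.8, -2.0]
width: 61.9
```

Request:
send_rows([
  [0.04,0.025,0,0,-1],
  [0.04,0.025,0,0,-1],
  [0.02,0.013,0,0,-1],
  [0.01,0.006,0,0,-1],
  [0,0,0,0,-1],
])

```text
t: 4.2
ee_pos: [636.7, -98.1, 183.0]
orientation: [2.206, 2.237, 0.0]
ft_force: [-0.4, -0.3, -2.3]
width: 61.8
```

```bash
python3 -c "
from h import *
st([635,-98,39])
im=snap('top','t1');im=snap('wrist','w2')
W=cloud(im)
c=im['color'].astype(int)
red=(c[...,2]>2*c[...,1]+5)
m=red&(W[...,2]>57)&(W[...,2]<67)&(W[...,0]<740)&(W[...,0]>540)
P=W[m]; print(len(P),cv2.minAreaRect(P[:,:2].astype(np.float32)))
"
```

```text
t 4.2 p [636.7 -98.1 183. ] ydeg 0.8 w 61.8 F [-0.4 -0.3 -2.3] q6 -0.19
tool delta mm [ 0.1 -1.8 83. ]
5978 ((635.7579956054688, -59.80596160888672), (161.17933654785156, 165.8817138671875), 0.792171061038971)
```

View pics/w2.png

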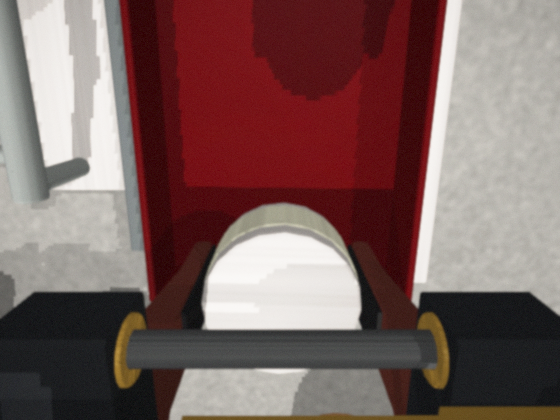

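The can is centred in x over the carton, so I'll lower it.

Request:
send_rows([
  [0,-0.001,0.02,0,-1],
  [0,0,0.03,0,-1],
  [0,0,0.02,0,-1],
  [0,0,0.01,0,-1],
  [0,0,0.002,0,-1],
])

```text
t: 4.8
ee_pos: [634.2, -100.5, 100.1]
orientation: [-2.209, -2.232, 0.002]
ft_force: [-5.2, -0.9, 6.9]
width: 61.5
```

Request:
send_rows([
  [0,0,0.0015,0,-1],
  [0,0,0.0,0,-1],
])

```text
t: 5.0
ee_pos: [635.2, -100.3, 100.2]
orientation: [2.209, 2.233, 0.0]
ft_force: [-0.9, -0.3, 0.6]
width: 61.8
```

Request:
send_rows([
  [0,0,0,0,0.75],
  [0,0,0,0,0.75],
  [0,0,0,0,0.75],
  [0,0,-0.04,0,0.75],
  [0,0,-0.05,0,0.75],
])

```text
t: 5.5
ee_pos: [633.9, -98.8, 187.7]
orientation: [-2.205, -2.232, 0.005]
ft_force: [0.5, -0.1, 0.2]
width: 76.6
```

```bash
python3 -c "
from h import *
st([377,-251.5,42])
im=snap('scene','s1');W=cloud(im)
m=(W[...,2]>50)&(W[...,2]<63)&(np.hypot(W[...,0]-635,W[...,1]+98)<40);P=W[m];print(P[:,2].mean(),cv2.minEnclosingCircle(P[:,:2].astype(np.float32)))
"
```

```text
t 5.5 p [633.9 -98.8 187.7] ydeg 0.69 w 76.6 F [ 0.5 -0.1  0.2] q6 -0.19
tool delta mm [-149.6 -258.2   85.9]
56.571383696451115 ((636.0037231445312, -96.92428588867188), 31.432462692260742)
```

View pics/s1.png

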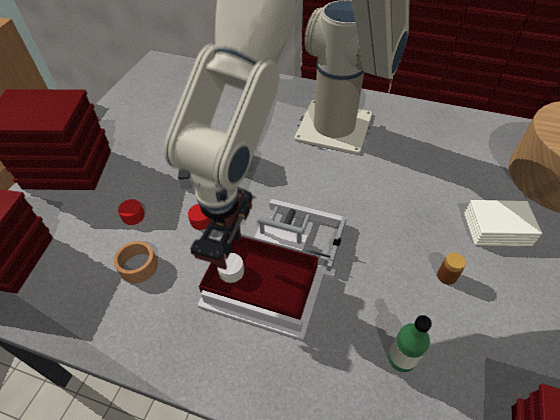

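The can stands upright in the carton at image position (231,267). Next is the caddy.

Request:
send_rows([
  [-0.015,-0.025,0,0,1],
  [-0.024,-0.04,0,0,1],
  [-0.024,-0.04,0,0,1],
  [-0.024,-0.04,0,0,1],
  [-0.024,-0.04,0,0,1],
])

```text
t: 6.05
ee_pos: [450.4, -213.0, 189.4]
orientation: [2.206, 2.235, 0.0]
ft_force: [-0.2, 0.5, 0.9]
width: 88.0
```

Request:
send_rows([
  [-0.024,-0.04,0,0,1],
  [-0.014,-0.031,0,0,1],
  [0,0,0,-0.14,1],
  [0,0,0,-0.14,1],
  [0,0,0,-0.14,1],
])

```text
t: 6.55
ee_pos: [381.1, -251.6, 189.5]
orientation: [1.687, 2.649, -0.0]
ft_force: [0.1, 0.2, -0.0]
width: 87.6
```

Request:
send_rows([
  [0,0,0,-0.14,1],
  [0,0,0,-0.14,1],
  [0,0,0,-0.14,1],
  [0,0,0,-0.14,1],
  [0,0,0,-0.14,1],
])

```text
t: 7.05
ee_pos: [381.4, -251.3, 189.4]
orientation: [0.675, 3.067, -0.001]
ft_force: [-0.2, -0.6, 0.8]
width: 87.6
```

```bash
python3 -c "
from h import *
st([377,-251.5,42])
im=snap('wrist','w3');W=cloud(im)
m=(W[...,2]>62)&(W[...,2]<80)&(np.hypot(W[...,0]-377,W[...,1]+252)<50);P=W[m];print(len(P),np.percentile(P[:,2],[5,50,95]),cv2.minAreaRect(P[:,:2].astype(np.float32)))
"
```

```text
t 7.05 p [ 381.4 -251.3  189.4] ydeg 65.19 w 87.6 F [-0.2 -0.6  0.8] q6 -1.75
tool delta mm [ 4.  -2.  86.3]
6972 [66.27719332 67.87880931 68.96063402] ((376.8530578613281, -254.177001953125), (42.21792984008789, 59.85649108886719), 65.10700988769531)
```

View pics/w3.png

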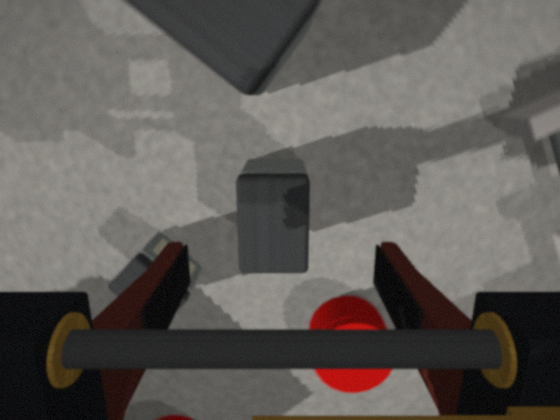

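The wrist view shows the 42 x 60 caddy at (272,222), aligned with the jaws. I'll descend.

Request:
send_rows([
  [0.003,-0.003,0.03,0,1],
  [0,0,0.03,0,1],
  [0,0,0.02,0,1],
  [0,0,0.006,0,1],
  [0,0,0,0,-1],
])

```text
t: 7.6
ee_pos: [377.0, -252.5, 102.7]
orientation: [-0.686, -3.065, -0.001]
ft_force: [-0.3, -0.6, 0.6]
width: 83.0
```

Request:
send_rows([
  [0,0,0,0,-1],
  [0,0,0,0,-1],
  [0,0,0,0,-1],
  [0,0,0,0,-1],
  [0,0,-0.03,0,-1],
])

```text
t: 8.1
ee_pos: [375.9, -251.7, 131.5]
orientation: [-0.683, -3.062, -0.003]
ft_force: [0.1, -1.4, 0.3]
width: 43.1
```

```bash
python3 -c "
from h import *
st([635,-22,80])
"
```

```text
t 8.1 p [ 375.9 -251.7  131.5] ydeg 64.85 w 43.1 F [ 0.1 -1.4  0.3] q6 -1.75
tool delta mm [-136.9  318.1   -9.9]
```

Request:
send_rows([
  [0,0,-0.04,0,-1],
  [0,0,-0.04,0.1,-1],
  [0,0,-0.02,0.14,-1],
  [0,0,0,0.14,-1],
  [0,0,0,0.14,-1],
])

```text
t: 8.6
ee_pos: [377.3, -252.7, 234.4]
orientation: [1.456, 2.781, -0.0]
ft_force: [-0.2, 0.6, -2.3]
width: 41.4
```

Request:
send_rows([
  [0,0,0,0.14,-1],
  [0,0,0,0.14,-1],
  [0,0,0,0.14,-1],
  [0,0,0,0.14,-1],
  [0,0,0,0.04,-1],
])

```text
t: 9.1
ee_pos: [376.9, -252.4, 233.2]
orientation: [-2.213, -2.229, 0.0]
ft_force: [0.0, -0.4, -1.4]
width: 41.8
```

```bash
python3 -c "
from h import *
st([635,-22,60])
"
```

```text
t 9.1 p [ 376.9 -252.4  233.2] ydeg 0.42 w 41.8 F [ 0.  -0.4 -1.4] q6 -0.62
tool delta mm [228.5 259.8 112.2]
```

Request:
send_rows([
  [0.015,0.018,0,0,-1],
  [0.03,0.034,0,0,-1],
  [0.03,0.034,0,0,-1],
  [0.03,0.034,0,0,-1],
  [0.03,0.034,0,0,-1],
])

```text
t: 9.6
ee_pos: [530.4, -114.3, 233.3]
orientation: [-2.208, -2.234, 0.0]
ft_force: [0.6, -0.3, -2.0]
width: 41.9
```

Request:
send_rows([
  [0.03,0.034,0,0,-1],
  [0.03,0.034,0,0,-1],
  [0.02,0.024,0,0,-1],
  [0.013,0.013,0,0,-1],
  [0,0,0,0,-1],
])

```text
t: 10.1
ee_pos: [634.2, -20.1, 232.9]
orientation: [2.206, 2.237, 0.0]
ft_force: [0.1, 0.0, -1.9]
width: 41.5
```

```bash
python3 -c "
from h import *
st([635.5,-22,60])
im=snap('wrist','w4')
"
```

```text
t 10.1 p [634.2 -20.1 232.9] ydeg 0.8 w 41.5 F [ 0.1  0.  -1.9] q6 -0.06
tool delta mm [ -1.9   1.2 111.9]
```

View pics/w4.png

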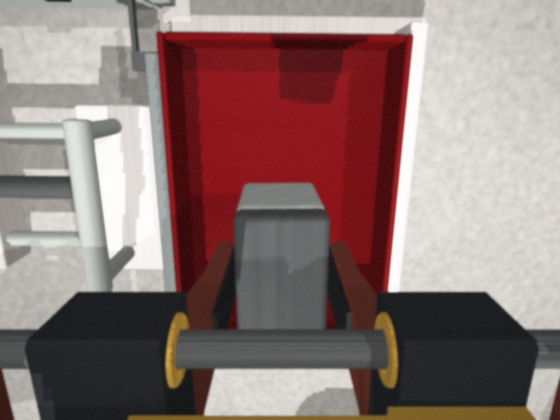

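The caddy is held square over the carton at (281,255). I'll lower it.

Request:
send_rows([
  [-0.002,0.001,0.03,0,-1],
  [0,0,0.035,0,-1],
  [0,0,0.03,0,-1],
  [0,0,0.012,0,-1],
  [0,0,0.002,0,-1],
])

```text
t: 10.65
ee_pos: [631.7, -25.2, 126.5]
orientation: [-2.207, -2.231, 0.006]
ft_force: [-18.4, 0.5, 42.2]
width: 41.9
```

Request:
send_rows([
  [0,0,0.002,0,-1],
  [0,0,0.0,0,-1],
])

```text
t: 10.85
ee_pos: [631.7, -25.2, 126.2]
orientation: [-2.208, -2.231, 0.005]
ft_force: [-17.1, -1.4, 36.5]
width: 41.7
```

Request:
send_rows([
  [0,0,-0.004,0,-1],
  [0,0,-0.002,0,-1],
  [0,0,0,0,-1],
])

```text
t: 11.15
ee_pos: [633.9, -24.4, 128.4]
orientation: [2.209, 2.234, -0.0]
ft_force: [0.2, 0.0, -1.7]
width: 41.6
```

```bash
python3 -c "
from h import *
st([635.5,-22,60])
im=snap('wrist','w5');im=snap('scene','s5'); a=im['color'][150:350,160:380]; cv2.imwrite('pics/s5c.png',cv2.resize(a,None,fx=3,fy=3))
"
```

```text
t 11.15 p [633.9 -24.4 128.4] ydeg 0.63 w 41.6 F [ 0.2  0.  -1.7] q6 -0.07
tool delta mm [2.4 1.6 7.4]
```

View pics/w5.png

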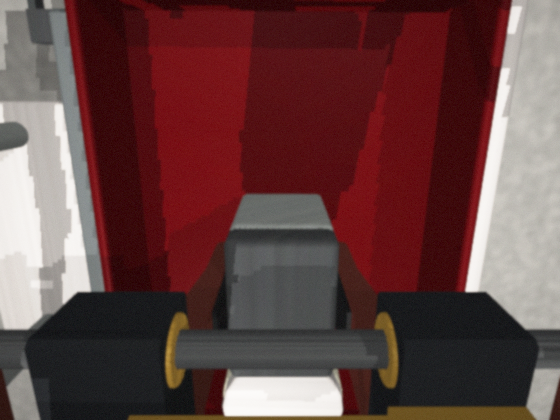

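View pics/s5c.png

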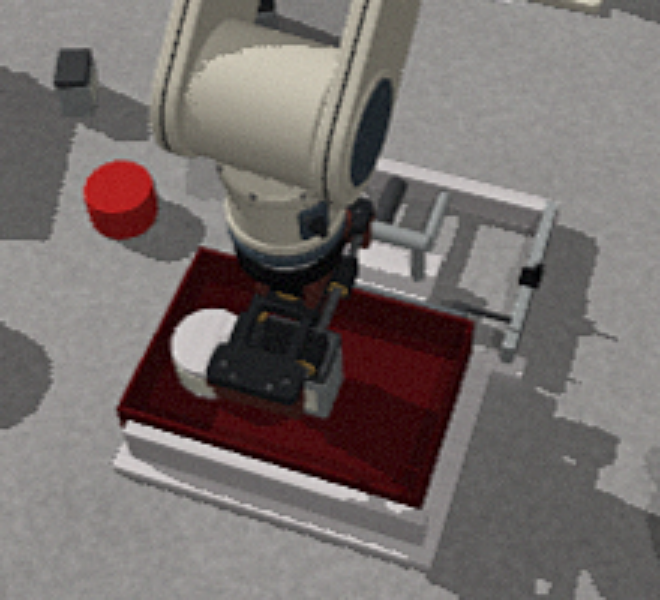

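```bash
python3 -c "
from h import *
im=dict(np.load('pics/w5.npz'));W=cloud(im)
for v in range(180,330,6): print(v,W[v,281].round(1),im['color'][v,281])
for v in range(375,415,6): print(v,W[v,283].round(1),im['color'][v,283])
im=dict(np.load('pics/s5.npz'));W=cloud(im);c=im['color'].astype(int)
m=(c.min(-1)>90)&(np.hypot(W[...,0]-636,W[...,1]+98)<40)&(W[...,2]>48)
P=W[m]; print('can',len(P),cv2.minEnclosingCircle(P[:,:2].astype(np.float32)),P[:,2].mean())
A=np.c_[P[:,:2]-P[:,:2].mean(0),np.ones(len(P))]; print(np.linalg.lstsq(A,P[:,2],rcond=None)[0])
red=(c[...,2]>2*c[...,1]+5)
m=red&(W[...,2]<24)&(W[...,0]>565)&(W[...,0]<700)&(W[...,1]>20)&(W[...,1]<85); print(np.median(W[m][:,2]))
"
```

```text
180 [633.7   9.5  18.1] [19 15 82]
186 [633.7   6.2  17.8] [20 15 85]
192 [633.8   2.5  16.4] [26 24 82]
198 [633.8   2.7  29.3] [106 109 107]
204 [633.8   2.7  40. ] [105 107 105]
210 [633.8   3.   50.6] [102 103 102]
216 [633.8   2.8  58.6] [106 110 107]
222 [633.8   2.6  66.1] [104 107 103]
228 [633.9   1.6  70.6] [108 113 109]
234 [633.9   3.   80.8] [48 48 45]
240 [633.9   2.5  85.6] [54 51 50]
246 [633.9   0.9  87.3] [79 81 82]
252 [633.9  -2.   86.1] [92 91 89]
258 [633.9  -3.4  88.1] [92 90 91]
264 [634.   -6.   87.5] [92 90 90]
270 [634.   -8.4  87.4] [74 76 73]
276 [634.  -11.1  86.9] [78 78 77]
282 [634.1 -13.1  87.7] [79 76 74]
288 [634.1 -15.5  87.7] [79 78 79]
294 [634.1 -17.8  88. ] [82 78 75]
300 [634.1 -20.5  87.7] [78 76 77]
306 [634.2 -23.4  87. ] [79 79 75]
312 [634.2 -25.9  87.2] [80 80 80]
318 [634.2 -28.3  87.4] [81 79 79]
324 [634.3 -30.7  87.6] [81 82 78]
375 [635.3 -54.2  87.2] [95 95 94]
381 [635.8 -83.7  57.3] [230 234 237]
387 [635.9 -86.8  57.8] [233 237 240]
393 [635.9 -91.8  56.4] [235 238 241]
399 [636. -95.  57.] [233 237 240]
405 [636.  -98.5  57.2] [242 245 247]
411 [ 636.  -100.9   58.6] [246 248 250]
can 816 ((636.44384765625, -92.63936614990234), 37.96468734741211) 272.70766873275915
[-6.49862688e-03  8.24449565e+00  2.72707669e+02]
17.045764215479636
```

```bash
python3 -c "
from h import *
im=dict(np.load('pics/w4.npz'));W=cloud(im)
for v in range(180,330,10): print(v,W[v,281].round(1),im['color'][v,281])
im=dict(np.load('pics/w3.npz'));W=cloud(im)
print(W[150:300:10,272].round(1))
"
```

```text
180 [634.1  -9.4  17.4] [ 29  22 140]
190 [634.    7.3 118. ] [120 123 121]
200 [634.    7.  137.2] [121 123 120]
210 [634.1   7.2 154.8] [67 66 66]
220 [634.1   5.6 164.1] [89 87 86]
230 [634.2   1.4 164.8] [108 107 106]
240 [634.2  -3.  165.4] [108 109 103]
250 [634.3  -7.3 166.3] [112 113 108]
260 [634.4 -12.9 164.2] [99 95 95]
270 [634.4 -17.8 164. ] [94 90 88]
280 [634.5 -22.4 164.7] [94 94 91]
290 [634.6 -27.  165.3] [95 93 93]
300 [634.6 -31.8 165.7] [97 96 95]
310 [634.7 -37.6 164.6] [94 97 93]
320 [634.8 -42.4 165.2] [ 99 100  96]
[[ 3.439e+02 -2.412e+02 -1.000e-01]
 [       nan        nan        nan]
 [ 3.495e+02 -2.425e+02  4.710e+01]
 [ 3.515e+02 -2.429e+02  6.650e+01]
 [ 3.565e+02 -2.453e+02  6.740e+01]
 [ 3.618e+02 -2.478e+02  6.710e+01]
 [ 3.668e+02 -2.501e+02  6.890e+01]
 [ 3.726e+02 -2.528e+02  6.730e+01]
 [ 3.782e+02 -2.554e+02  6.740e+01]
 [ 3.837e+02 -2.580e+02  6.770e+01]
 [ 3.892e+02 -2.606e+02  6.840e+01]
 [ 3.949e+02 -2.633e+02  6.860e+01]
 [ 4.012e+02 -2.662e+02  6.760e+01]
 [ 4.383e+02 -2.855e+02  8.000e-01]
 [ 4.467e+02 -2.895e+02  1.000e-01]]
```

The caddy slipped down in the grip during the fast lift and was pushed back up at the floor. Its base now hangs about 2 mm above the carton floor, so I'll set it down and release.

Request:
send_rows([
  [0,0,0.0015,0,-1],
  [0,0,0.001,0,-1],
  [0,0,0,0,-1],
])

```text
t: 11.55
ee_pos: [634.3, -23.7, 126.2]
orientation: [-2.208, -2.235, 0.001]
ft_force: [-4.1, -0.7, 8.4]
width: 41.9
```

Request:
send_rows([
  [0,0,0,0,0.3],
  [0,0,0,0,0.3],
  [0,0,0,0,0.3],
  [0,0,-0.02,0,0.3],
  [0,0,-0.03,0,0.3],
])

```text
t: 12.05
ee_pos: [633.2, -23.4, 174.1]
orientation: [-2.206, -2.232, 0.005]
ft_force: [1.2, 0.8, 0.7]
width: 56.9
```

Request:
send_rows([
  [0,0,-0.04,0,0.3],
  [0.02,-0.01,-0.01,0,0.3],
  [0.03,-0.02,0,0,0.3],
  [0.04,-0.02,0,0,0.3],
  [0.04,-0.02,0,0,1],
])

```text
t: 12.55
ee_pos: [562.2, 106.5, 225.8]
orientation: [2.209, 2.233, 0.001]
ft_force: [0.8, 0.2, -0.1]
width: 62.3
```

```bash
python3 -c "
from h import *
st([471,405,50])
im=snap('scene','s6'); a=im['color'][150:350,160:380]; cv2.imwrite('pics/s6c.png',cv2.resize(a,None,fx=3,fy=3))
W=cloud(im);c=im['color']
for n,m in [('cad',(W[...,2]>78)&(W[...,2]<95)&(abs(W[...,0]-635)<60)&(abs(W[...,1]+23)<50)),('can',(W[...,2]>51)&(W[...,2]<63)&(c.min(-1)>90)&(np.hypot(W[...,0]-635,W[...,1]+98)<45))]:
    P=W[m];print(n,len(P),np.percentile(P[:,2],[5,50,95]),cv2.minAreaRect(P[:,:2].astype(np.float32)))
"
```

```text
t 12.55 p [562.2 106.5 225.8] ydeg 0.62 w 62.3 F [ 0.8  0.2 -0.1] q6 0.16
tool delta mm [299.4 -88.  114.8]
cad 432 [80.81255371 84.8493622  87.14742172] ((634.2315673828125, -23.341882705688477), (42.22214126586914, 60.04125213623047), 0.39887645840644836)
can 463 [53.85996361 56.84488077 59.30001729] ((634.8406372070312, -98.52896118164062), (62.52619552612305, 57.7675666809082), 24.945924758911133)
```

View pics/s6c.png

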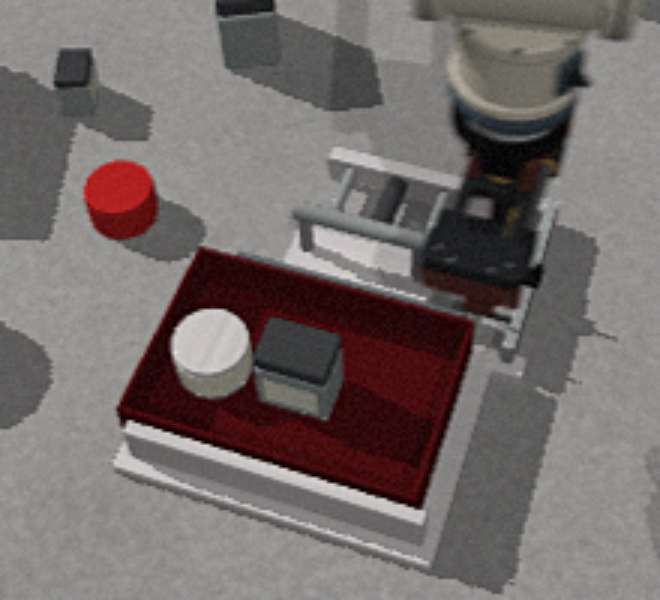

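Both goods stand upright: the can at crop (211,352) and the caddy at (298,362). Next is the jar.

Request:
send_rows([
  [0.04,-0.012,0,0,1],
  [0.045,-0.013,0,0,1],
  [0.045,-0.013,0,0,1],
  [0.045,-0.013,0,0,1],
  [0.045,-0.013,0,0,1],
])

```text
t: 13.1
ee_pos: [495.6, 326.5, 225.6]
orientation: [2.208, 2.235, 0.0]
ft_force: [1.5, 0.7, 0.4]
width: 87.7
```

Request:
send_rows([
  [0.045,-0.013,0,0,1],
  [0.025,-0.008,0.01,0,1],
  [0.009,-0.003,0.02,0,1],
  [0,0,0,0,1],
  [0,0,0,0,1],
])

```text
t: 13.6
ee_pos: [471.2, 403.2, 195.3]
orientation: [-2.208, -2.235, 0.002]
ft_force: [-0.4, 0.0, -0.2]
width: 88.0
```

```bash
python3 -c "
from h import *
st([471,405,35])
im=snap('wrist','w7')
W=cloud(im)
m=(W[...,2]>68)&(W[...,2]<84)&(np.hypot(W[...,0]-471,W[...,1]-405)<45)
print(m.sum(), cv2.minAreaRect(W[m][:,:2].astype(np.float32)))
"
```

```text
t 13.6 p [471.2 403.2 195.3] ydeg 0.71 w 88.0 F [-0.4  0.  -0.2] q6 0.68
tool delta mm [ 1.9 -0.  99.3]
4456 ((471.0762023925781, 404.1968688964844), (44.277191162109375, 44.167991638183594), 40.32426834106445)
```

View pics/w7.png

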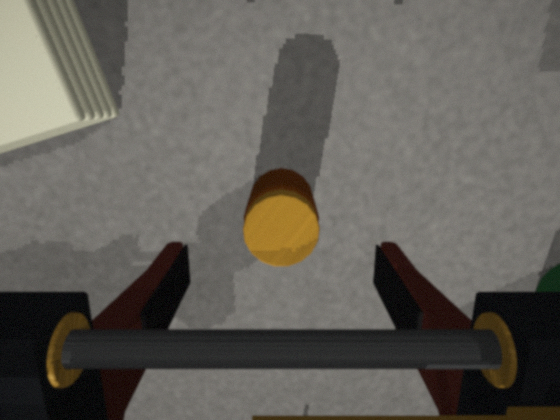

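The jar cap is at (282,230), centred between the fingers. I'll descend and allow more time to close than I did with the caddy.

Request:
send_rows([
  [0.001,0,0.03,0,1],
  [0,0,0.035,0,1],
  [0,0,0.025,0,1],
  [0,0,0.009,0,1],
  [0,0,0,0,-1],
])

```text
t: 14.15
ee_pos: [471.6, 403.6, 96.3]
orientation: [-2.209, -2.233, 0.002]
ft_force: [-0.2, 0.3, 0.5]
width: 82.9
```

Request:
send_rows([
  [0,0,0,0,-1],
  [0,0,0,0,-1],
  [0,0,0,0,-1],
  [0,0,0,0,-1],
  [0,0,0,0,-1],
])

```text
t: 14.65
ee_pos: [471.4, 404.8, 97.4]
orientation: [2.208, 2.235, 0.001]
ft_force: [0.2, -0.2, 5.3]
width: 47.3
```

Request:
send_rows([
  [0,0,0,0,-1],
  [0,0,0,0,-1],
  [0,0,-0.01,0,-1],
  [0,0,-0.02,0,-1],
  [0,0,-0.025,0,-1],
])

```text
t: 15.15
ee_pos: [470.6, 404.0, 151.5]
orientation: [-2.208, -2.235, 0.004]
ft_force: [0.3, -1.0, -1.9]
width: 47.7
```

Request:
send_rows([
  [0,0,-0.025,0,-1],
  [0,0,-0.025,0,-1],
  [0,0,-0.025,0,-1],
  [0,0,-0.01,0,-1],
  [0,0,0,0,-1],
])

```text
t: 15.65
ee_pos: [471.7, 405.0, 238.2]
orientation: [2.208, 2.235, 0.004]
ft_force: [0.0, -0.2, -3.6]
width: 47.4
```

```bash
python3 -c "
from h import *
st([634.5,52,60])
im=snap('wrist','w8')
W=cloud(im)
for v in range(160,330,12): print(v,W[v,282].round(1),im['color'][v,282])
"
```

```text
t 15.65 p [471.7 405.  238.2] ydeg 0.69 w 47.4 F [ 0.  -0.2 -3.6] q6 0.68
tool delta mm [-355.1  158.2  117. ]
160 [472.8 428.6   0. ] [133 137 140]
172 [473.  417.9  -0.9] [134 138 142]
184 [473.1 407.7   1.3] [126 131 133]
196 [ 4.733e+02  3.963e+02 -4.000e-01] [138 144 147]
208 [473.4 385.   -1.1] [73 84 98]
220 [472.3 428.2 161.6] [11 34 59]
232 [472.2 428.2 177.2] [ 8 28 57]
244 [472.2 428.  189.4] [16 34 63]
256 [472.2 427.1 198.5] [10 36 72]
268 [472.1 426.  206. ] [19 61 86]
280 [472.1 426.3 215. ] [ 27  83 111]
292 [472.2 422.8 216.2] [24 71 94]
304 [472.2 418.9 216.7] [ 39 117 157]
316 [472.3 414.3 216.2] [ 40 118 159]
328 [472.3 409.2 215.2] [ 37 102 135]
```

View pics/w8.png

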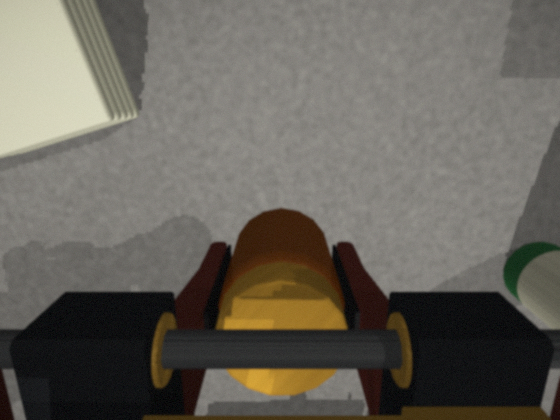

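The jar is held upright (cap top about 22 mm below the TCP, base about 97 mm below). I'll carry it to the carton.

Request:
send_rows([
  [-0.015,0.005,0,0,-1],
  [-0.03,0.013,0,0,-1],
  [-0.04,0.018,0,0,-1],
  [-0.04,0.018,0,0,-1],
  [-0.04,0.018,0,0,-1],
])

```text
t: 16.2
ee_pos: [545.0, 237.7, 235.0]
orientation: [-2.207, -2.235, 0.004]
ft_force: [1.0, 0.3, -2.0]
width: 47.4
```

Request:
send_rows([
  [-0.04,0.018,0,0,-1],
  [-0.04,0.018,0,0,-1],
  [-0.04,0.018,0,0,-1],
  [-0.035,0.016,0,0,-1],
  [-0.025,0.011,0,0,-1],
])

```text
t: 16.7
ee_pos: [628.3, 57.8, 234.9]
orientation: [-2.209, -2.232, 0.004]
ft_force: [0.6, 0.8, -1.5]
width: 47.4
```

Request:
send_rows([
  [-0.01,0.005,0.01,0,-1],
  [0,0,0.01,0,-1],
  [0,0,0,0,-1],
])

```text
t: 17.0
ee_pos: [631.5, 51.7, 213.6]
orientation: [-2.206, -2.232, 0.006]
ft_force: [-0.5, 0.4, -1.8]
width: 47.4
```

```bash
python3 -c "
from h import *
st([634.5,52,53])
im=snap('wrist','w9')
W=cloud(im)
for v in range(208,330,12): print(v,W[v,282].round(1),im['color'][v,282])
"
```

```text
t 17.0 p [631.5  51.7 213.6] ydeg 0.68 w 47.4 F [-0.5  0.4 -1.8] q6 0.05
tool delta mm [ 0.2  3.6 99.5]
208 [631.3  44.   16.4] [13 32 86]
220 [631.4  74.9 137.2] [14 40 90]
232 [631.5  75.2 153.3] [15 44 91]
244 [631.5  75.  165.5] [15 43 90]
256 [631.6  73.9 173.9] [ 13  53 112]
268 [631.6  73.7 183.2] [ 39 104 139]
280 [631.7  72.9 190.1] [ 50 133 177]
292 [631.7  69.2 190.9] [ 54 148 193]
304 [nan nan nan] [ 66 181 229]
316 [631.8  61.  191.4] [ 68 184 230]
328 [631.9  56.2 191. ] [ 68 163 208]
```

View pics/w9.png

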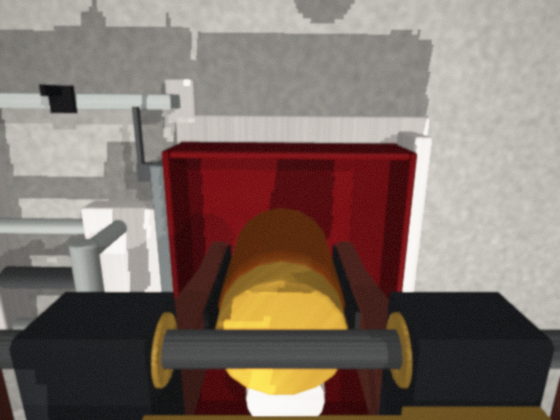

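The jar hasn't slipped and is over its slot. The mark (58,98) and pointer (138,120) are also visible. I'll lower the jar.

Request:
send_rows([
  [0,0.002,0.02,0,-1],
  [0,0.001,0.03,0,-1],
  [0,0,0.025,0,-1],
  [0,0,0.015,0,-1],
  [0,0,0.005,0,-1],
])

```text
t: 17.55
ee_pos: [635.4, 52.6, 120.0]
orientation: [-2.205, -2.235, 0.003]
ft_force: [-0.2, -0.4, -1.5]
width: 47.3
```

Request:
send_rows([
  [0,0,0.002,0,-1],
  [0,0,0,0,-1],
])

```text
t: 17.75
ee_pos: [637.1, 51.9, 120.5]
orientation: [2.207, 2.235, 0.002]
ft_force: [-0.5, -0.3, -1.9]
width: 47.3
```

Request:
send_rows([
  [0,-0.001,0.002,0,-1],
  [0,0,0.002,0,-1],
  [0,0,0.001,0,-1],
  [0,0,0,0,-1],
])

```text
t: 18.15
ee_pos: [635.5, 51.4, 114.8]
orientation: [2.208, 2.234, 0.0]
ft_force: [0.6, -0.7, -1.8]
width: 47.4
```

Request:
send_rows([
  [0,0,0.001,0,-1],
  [0,0,0.0,0,-1],
])

```text
t: 18.35
ee_pos: [635.7, 51.5, 114.4]
orientation: [2.208, 2.234, 0.0]
ft_force: [-1.7, -0.6, 4.2]
width: 47.6
```

Contact. I'll release and rise straight up.

Request:
send_rows([
  [0,0,0,0,0.4],
  [0,0,0,0,0.4],
  [0,0,0,0,0.4],
  [0,0,-0.02,0,0.4],
  [0,0,-0.04,0,0.4],
])

```text
t: 18.85
ee_pos: [633.6, 51.4, 171.2]
orientation: [-2.205, -2.232, 0.008]
ft_force: [-0.1, -0.2, -0.1]
width: 61.0
```

Request:
send_rows([
  [0,0,-0.04,0,0.4],
  [-0.01,-0.02,-0.02,0,0.2],
  [-0.02,-0.035,-0.01,0,0.2],
  [-0.02,-0.035,0,0,0.2],
  [-0.01,-0.025,0,0,0.2],
])

```text
t: 19.35
ee_pos: [519.3, -10.8, 244.0]
orientation: [2.208, 2.234, -0.0]
ft_force: [0.0, -0.0, 0.4]
width: 52.8
```

```bash
python3 -c "
from h import *
st([510,-14.2,85])
im=snap('wrist','w10')
im=snap('scene','s10'); a=im['color'][150:350,160:380]; cv2.imwrite('pics/s10c.png',cv2.resize(a,None,fx=3,fy=3))
"
```

```text
t 19.35 p [519.3 -10.8 244. ] ydeg 0.66 w 52.8 F [ 0.  -0.   0.4] q6 -0.06
tool delta mm [-3.3 -9.3 98. ]
```

View pics/w10.png

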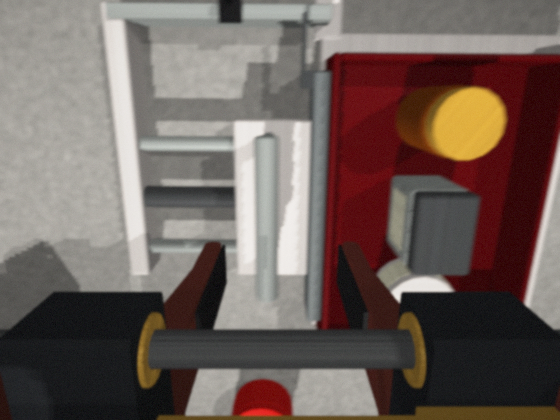

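View pics/s10c.png

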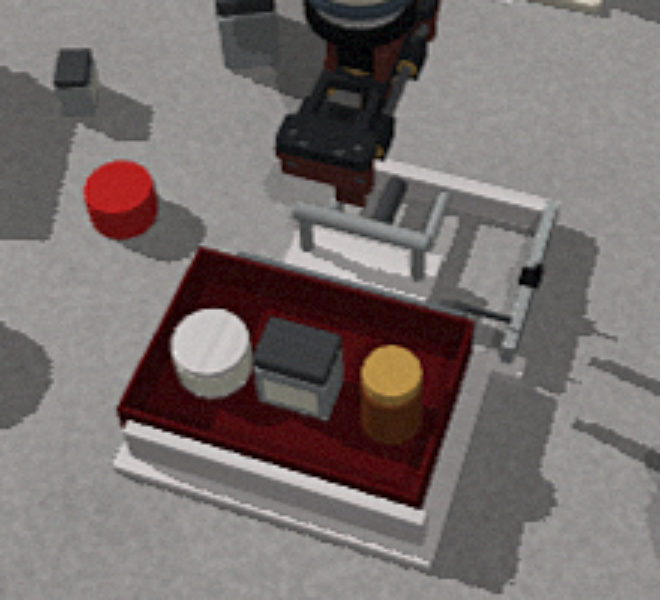

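All three goods stand upright in the carton (crop positions: can (211,352), caddy (298,362), jar (391,395)). Next I'll measure the pointer, fin and bar.

```bash
python3 -c "
from h import *
im=dict(np.load('pics/w9.npz'));W=cloud(im)
a=im['color'][60:200,20:220];cv2.imwrite('pics/z9.png',cv2.resize(a,None,fx=4,fy=4,interpolation=cv2.INTER_NEAREST))
im2=dict(np.load('pics/s10.npz'));a=im2['color'][200:280,290:360];cv2.imwrite('pics/z10.png',cv2.resize(a,None,fx=7,fy=7,interpolation=cv2.INTER_NEAREST))
for n,Wx,c in [('w9',W,im['color']),('s10',cloud(im2),im2['color']),('top0',cloud(np.load('pics/top0.npz')),np.load('pics/top0.npz')['color']),('scene0',cloud(np.load('pics/scene0.npz')),np.load('pics/scene0.npz')['color'])]:
    m=(Wx[...,1]>110)&(Wx[...,1]<145)&(Wx[...,0]>440)&(Wx[...,0]<540)&(Wx[...,2]>30)&(Wx[...,2]<64)&(c.max(-1)<60)
    P=Wx[m]; print(n,'mark',len(P))
    for lo in range(30,64,4):
        Q=P[(P[:,2]>=lo)&(P[:,2]<lo+4)]
        if len(Q): print(lo,len(Q),Q.min(0).round(1),Q.max(0).round(1),Q.mean(0).round(1))
    m=(Wx[...,1]>80)&(Wx[...,1]<145)&(Wx[...,0]>520)&(Wx[...,0]<556)&(Wx[...,2]>38)&(Wx[...,2]<54)
    P=Wx[m]; print(n,'pointer',len(P)); 
    for lo in range(80,145,6):
        Q=P[(P[:,1]>=lo)&(P[:,1]<lo+6)]
        if len(Q): print(lo,len(Q),Q.mean(0).round(1),Q[:,0].min().round(1),Q[:,0].max().round(1))
"
```

```text
w9 mark 764
34 14 [490.5 118.6  35.8] [491.6 132.8  37.8] [491.1 127.9  37.2]
38 511 [476.1 116.6  38. ] [492.5 132.7  42. ] [485.4 123.5  40. ]
42 44 [479.4 113.7  42. ] [536.5 132.6  45.8] [488.5 128.4  44.1]
46 61 [484.1 110.1  46.1] [537.3 133.1  49.7] [504.6 123.6  47.7]
50 53 [484.3 126.3  50.1] [485.8 133.   54. ] [485.  129.8  52.1]
54 60 [481.8 126.9  54. ] [486.  132.9  58. ] [484.4 130.1  56.7]
58 21 [482.8 127.5  58. ] [486.  132.8  59.7] [484.3 129.9  58.6]
w9 pointer 639
80 211 [542.   82.5  49.6] 532.9 551.8
86 74 [536.1  89.1  47.8] 533.3 537.5
92 71 [536.3  95.1  47.8] 533.7 554.9
98 73 [536.1 101.   48. ] 534.0 537.3
104 72 [536.  106.9  47.7] 533.9 537.4
110 79 [536. 113.  48.] 533.7 537.5
116 57 [535.9 118.3  48.1] 533.5 537.4
122 2 [532.6 123.7  38.2] 529.1 536.2
s10 mark 56
34 6 [476.1 119.5  35.8] [490.8 132.2  37.4] [487.6 126.6  36.8]
38 31 [475.  118.2  38.2] [491.8 135.7  41.8] [484.4 126.   40.4]
42 5 [479.5 112.5  42.7] [535.4 126.6  45.9] [514.9 120.6  43.7]
46 5 [483.8 112.1  47.3] [537.3 135.   49.9] [505.1 124.9  48.6]
50 5 [482.6 114.7  50.3] [537.2 
[... 1235 characters left out ...]
86.  125.9  37.1]
38 27 [475.1 118.2  38.1] [491.1 135.7  42. ] [483.6 125.9  40.2]
42 8 [484.2 112.7  42.1] [536.6 134.2  45.9] [511.  122.6  44.1]
46 7 [481.3 112.2  46.9] [536.5 134.9  49.1] [498.5 126.9  47.9]
50 1 [482.8 134.3  50.6] [482.8 134.3  50.6] [482.8 134.3  50.6]
54 5 [481.5 129.3  56.1] [485.3 134.1  58. ] [484.  131.9  57.2]
scene0 pointer 56
80 13 [539.4  83.9  49.9] 531.6 545.9
86 5 [534.7  88.8  47.6] 533.9 535.5
92 7 [535.6  94.6  47.8] 532.2 537.4
98 5 [534.3 100.9  46.8] 532.7 535.6
104 7 [535.3 106.7  48.8] 533.2 537.4
110 5 [534.9 113.2  47.2] 531.9 536.6
116 6 [534.3 119.1  47.2] 531.6 536.5
122 7 [537.9 124.6  40.8] 524.2 550.8
128 1 [547.2 128.6  38. ] 547.2 547.2
```

View pics/z9.png

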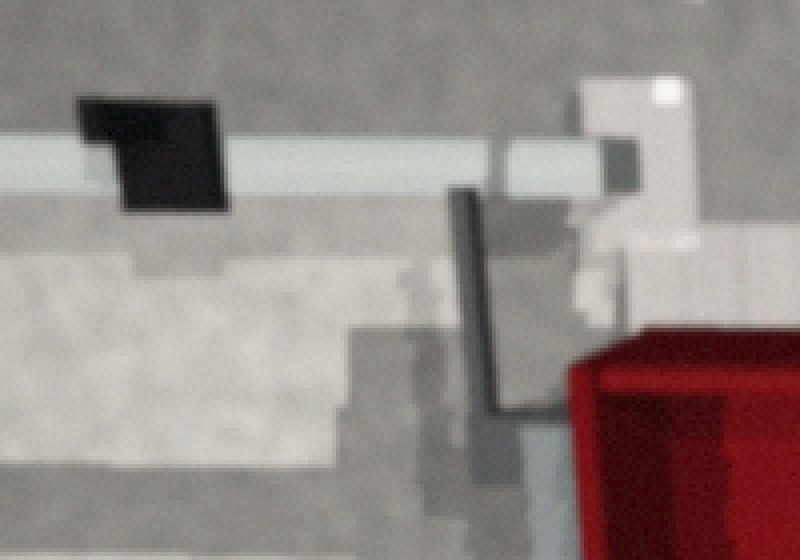

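View pics/z10.png

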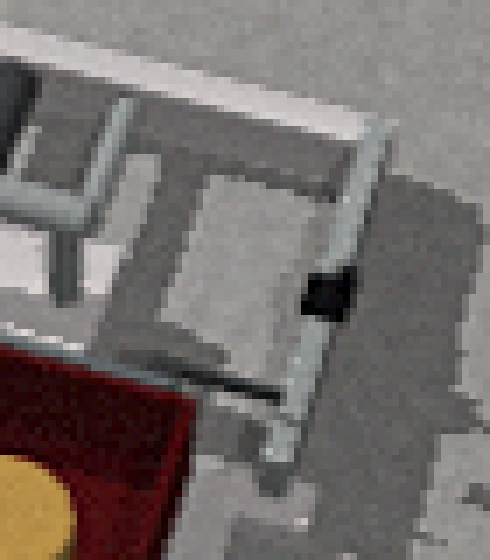

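Measured: fin at x ≈ 484.3, pointer at x ≈ 535.5, so the pull needed is about 51 mm, inside the stated 35–55 mm. Next is the bar grasp.

```bash
python3 -c "
from h import *
im=np.load('pics/w10.npz');W=cloud(im)
m=(W[...,2]>86)&(W[...,2]<100)&(abs(W[...,0]-510)<20)&(abs(W[...,1]+14)<75)
P=W[m];print(len(P),cv2.minAreaRect(P[:,:2].astype(np.float32)),np.polyfit(P[:,1],P[:,0],1),P[:,2].max())
st([510,-14.2,85])
"
```

```text
3739 ((510.9117126464844, -16.52947235107422), (15.749895095825195, 116.17566680908203), 0.3521934449672699) [-4.11217389e-03  5.10977737e+02] 94.7454380947182
t 19.45 p [518.1 -10.8 243.6] ydeg 0.6 w 52.5 F [-0.2  0.1  0.3] q6 -0.05
tool delta mm [-3.3 -7.9 97.6]
```

Request:
send_rows([
  [-0.004,-0.007,0.02,0,0.2],
  [0,0,0.03,0,0.2],
  [0,0,0.025,0,0.2],
  [0,0,0.015,0,0.2],
  [0,0,0.007,0,0.2],
])

```text
t: 19.95
ee_pos: [514.6, -13.6, 145.1]
orientation: [-2.207, -2.234, 0.002]
ft_force: [0.5, 0.8, 0.8]
width: 53.1
```

Request:
send_rows([
  [0,0,0,0,0.2],
  [0,0,0,0,0.2],
])

```text
t: 20.15
ee_pos: [515.1, -13.8, 147.1]
orientation: [2.207, 2.234, 0.001]
ft_force: [-0.6, 0.2, 0.0]
width: 52.9
```

```bash
python3 -c "
from h import *
st([511,-15,85])
im=snap('wrist','w11')
"
```

```text
t 20.15 p [515.1 -13.8 147.1] ydeg 0.7 w 52.9 F [-0.6  0.2  0. ] q6 -0.06
tool delta mm [-1.1 -4.1  1.1]
```

View pics/w11.png

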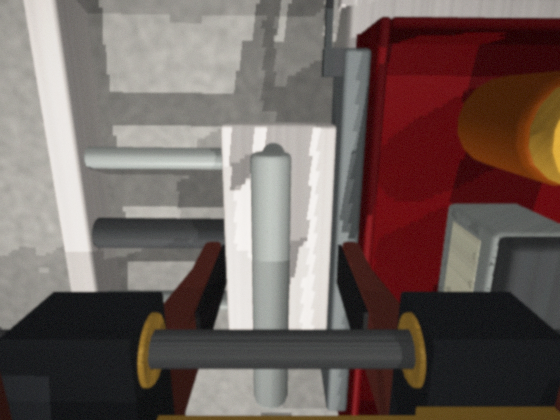

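The bar sits between the fingers, at column 270 against a finger midpoint of about 281. I'll shift 4 mm towards -x, drop 1.5 mm and close.

Request:
send_rows([
  [0,-0.004,0.0015,0,0.2],
  [0,0,0,0,-1],
  [0,0,0,0,-1],
  [0,0,0,0,-1],
  [0,0,0,0,-1],
])

```text
t: 20.7
ee_pos: [510.4, -14.0, 145.3]
orientation: [2.208, 2.234, 0.0]
ft_force: [-0.4, -0.3, -0.8]
width: 24.2
```

Request:
send_rows([
  [0,0,0,0,-1],
  [0,0,0,0,-1],
  [0,0,0,0,-1],
  [0,0,0,0,-1],
])

```text
t: 21.1
ee_pos: [510.5, -14.0, 145.2]
orientation: [2.208, 2.234, 0.0]
ft_force: [0.7, -0.3, 1.2]
width: 15.4
```

Request:
send_rows([
  [0,-0.005,0,0,-1],
  [0,-0.01,0,0,-1],
  [0,-0.01,0,0,-1],
  [0,-0.01,0,0,-1],
  [0,-0.01,0,0,-1],
])

```text
t: 21.6
ee_pos: [467.7, -14.3, 145.3]
orientation: [2.205, 2.231, 0.008]
ft_force: [11.6, 3.8, -13.3]
width: 15.4
```

Request:
send_rows([
  [0,-0.003,0,0,-1],
  [0,0,0,0,-1],
  [0,0,0,0,-1],
  [0,0,0,0,-1],
])

```text
t: 22.0
ee_pos: [464.8, -14.3, 145.3]
orientation: [2.206, 2.231, 0.007]
ft_force: [9.5, 3.7, -11.5]
width: 15.6
```

```bash
cat >> h.py <<'E'
def align(tag):
    for n in ['wrist','scene','top']:
        im=snap(n,n[0]+tag);W=cloud(im);c=im['color']
        a=(W[...,1]>126)&(W[...,1]<136)&(W[...,0]>470)&(W[...,0]<500)&(W[...,2]>50)&(W[...,2]<63)&(c.max(-1)<70)
        s=(W[...,1]>122)&(W[...,1]<136)&(W[...,0]>465)&(W[...,0]<505)&(W[...,2]>38)&(W[...,2]<43)&(c.max(-1)<50)
        b=(W[...,1]>90)&(W[...,1]<115)&(W[...,0]>465)&(W[...,0]<540)&(W[...,2]>42)&(W[...,2]<54)
        for k,m in [('fin',a),('saddle',s),('ptr',b)]:
            P=W[m]
            if len(P): print(n,k,len(P),P.mean(0).round(1),np.percentile(P[:,0],[3,97]).round(1))
E
python3 -c "
from h import *
st(); align('20')
st()
a=cv2.imread('pics/s20.png')[200:280,290:360];cv2.imwrite('pics/z20.png',cv2.resize(a,None,fx=7,fy=7,interpolation=cv2.INTER_CUBIC))
"
```

```text
t 22.0 p [464.8 -14.3 145.3] ydeg 0.67 w 15.6 F [  9.5   3.7 -11.5] q6 -0.07
wrist ptr 276 [489.8  96.4  48.3] [488.5 491.5]
scene fin 8 [483.9 131.9  54.8] [481.7 485.4]
scene saddle 21 [484.6 127.1  40.1] [476.1 490.7]
scene ptr 23 [489.7 102.1  47.7] [487.  491.6]
top fin 4 [482.3 131.5  56.7] [481. 483.]
top saddle 19 [483.5 126.5  39.4] [476.5 490.4]
top ptr 9 [489.5 102.9  49. ] [489.2 489.8]
t 22.15 p [464.9 -14.3 145.3] ydeg 0.66 w 15.1 F [  9.3   3.7 -11. ] q6 -0.07
```

View pics/w20.png

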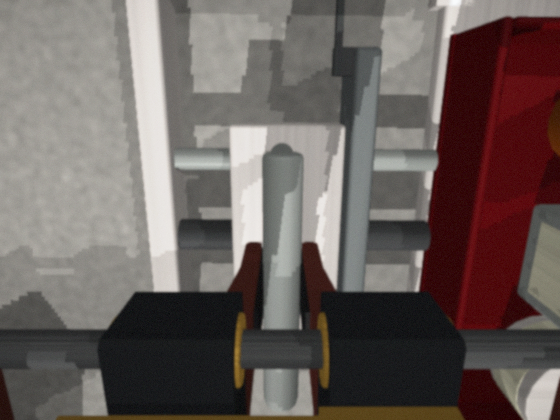

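View pics/z20.png

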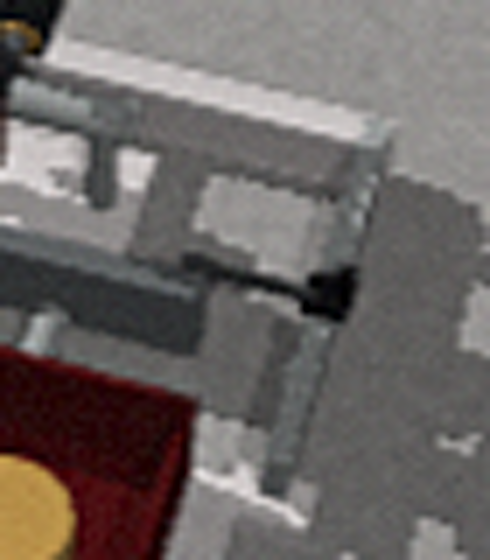

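The pointer is at x ≈ 489.6 and the fin at ≈ 484.1, so about 5.3 mm remain.

Request:
send_rows([
  [0,-0.003,0.001,0,-1],
  [0,-0.0023,0,0,-1],
  [0,0,0,0,-1],
  [0,0,0,0,-1],
  [0,0,0,0,-1],
])

```text
t: 22.65
ee_pos: [460.8, -14.3, 145.2]
orientation: [2.204, 2.23, 0.01]
ft_force: [9.8, 5.3, -2.0]
width: 15.4
```

```bash
python3 -c "
from h import *
st(); align('21')
st()
a=cv2.imread('pics/s21.png')[200:280,290:360];b=cv2.imread('pics/t21.png')[190:250,210:310]
cv2.imwrite('pics/z21.png',cv2.resize(a,None,fx=7,fy=7,interpolation=cv2.INTER_CUBIC))
cv2.imwrite('pics/y21.png',cv2.resize(b,None,fx=7,fy=7,interpolation=cv2.INTER_CUBIC))
"
```

```text
t 22.65 p [460.8 -14.3 145.2] ydeg 0.66 w 15.4 F [ 9.8  5.3 -2. ] q6 -0.07
wrist ptr 280 [486.   96.3  48.3] [484.7 487.7]
scene fin 7 [483.5 132.2  55. ] [482.4 484.6]
scene saddle 21 [484.9 127.5  40.3] [476.6 491.4]
scene ptr 22 [485.5 102.9  47.2] [482.7 487. ]
top fin 4 [482.4 131.7  54.8] [481.1 483.2]
top saddle 18 [483.3 127.   39.1] [476.6 490.4]
top ptr 14 [485.  104.8  48.4] [483.8 487. ]
t 22.8 p [460.8 -14.3 145.2] ydeg 0.66 w 15.2 F [11.3  4.2 -2.3] q6 -0.07
```

View pics/z21.png

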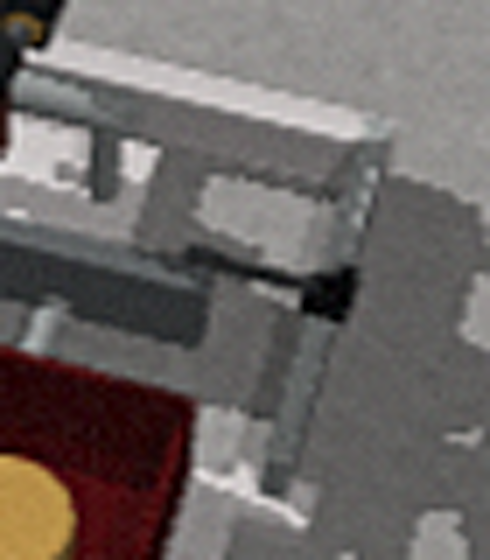

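View pics/y21.png

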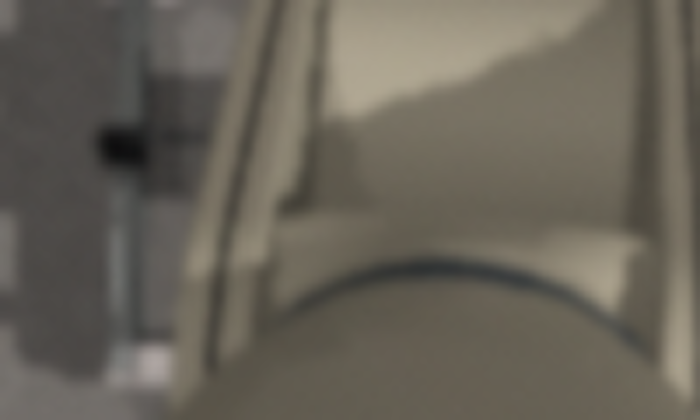

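View pics/s21.png

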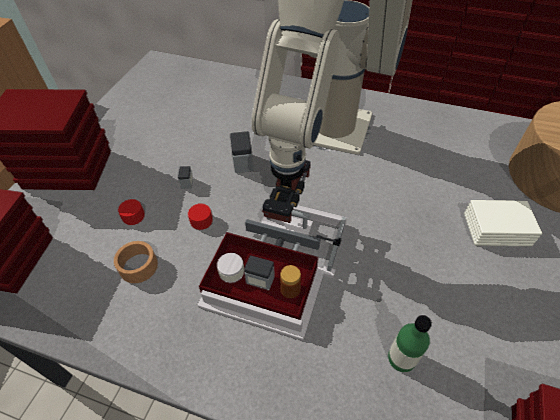

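About 1.2 mm remain.

Request:
send_rows([
  [0,-0.0013,0,0,-1],
  [0,0,0,0,-1],
  [0,0,0,0,-1],
  [0,0,0,0,-1],
  [0,0,0,0,-1],
])

```text
t: 23.3
ee_pos: [459.6, -14.3, 145.2]
orientation: [2.204, 2.23, 0.01]
ft_force: [10.8, 6.3, -2.6]
width: 15.6
```

```bash
python3 -c "
from h import *
st(); align('22')
im=np.load('pics/s22.npz');W=cloud(im);c=im['color'].astype(int)
red=(c[...,2]>2*c[...,1]+5)
m=red&(W[...,2]>58)&(W[...,2]<66)&(abs(W[...,0]-635)<100)&(abs(W[...,1]+23)<140)
P=W[m];print('rim',cv2.minAreaRect(P[:,:2].astype(np.float32)))
"
```

```text
t 23.3 p [459.6 -14.3 145.2] ydeg 0.66 w 15.6 F [10.8  6.3 -2.6] q6 -0.07
wrist ptr 276 [484.7  96.3  48.3] [483.5 486.5]
scene fin 9 [483.1 132.3  54.4] [481.  484.6]
scene saddle 21 [485.3 128.1  40.6] [476.5 492.3]
scene ptr 24 [484.7 102.3  47.5] [481.7 486.8]
top fin 3 [482.8 131.2  58.4] [482.6 483. ]
top saddle 22 [483.1 127.2  39.9] [476.3 490.3]
top ptr 9 [484.  102.8  49. ] [483.8 484.2]
rim ((635.8027954101562, -22.75189971923828), (162.3422393798828, 240.22061157226562), 0.1539902240037918)
```

Request:
send_rows([
  [0,-0.0004,0,0,-1],
  [0,0,0,0,-1],
  [0,0,0,0,-1],
  [0,0,0,0,-1],
  [0,0,0,0,-1],
])

```text
t: 23.95
ee_pos: [459.3, -14.3, 145.2]
orientation: [2.204, 2.23, 0.011]
ft_force: [10.5, 6.3, -2.7]
width: 15.1
```

```bash
python3 -c "
from h import *
st(); align('23'); st(); print(ctrl.close_job())
"
```

```text
t 23.95 p [459.3 -14.3 145.2] ydeg 0.66 w 15.1 F [10.5  6.3 -2.7] q6 -0.07
wrist ptr 275 [484.5  96.3  48.3] [483.2 486.2]
scene fin 7 [483.5 132.1  56.1] [481.3 486.5]
scene saddle 15 [485.3 127.7  40.5] [475.6 490.5]
scene ptr 26 [484.3 102.8  47.3] [481.7 485.8]
top fin 3 [483.  131.6  56.1] [482.9 483.2]
top saddle 21 [483.  127.1  40.2] [476.4 490.1]
top ptr 9 [484.2 102.9  47.5] [483.9 484.5]
t 24.1 p [459.3 -14.3 145.2] ydeg 0.66 w 15.0 F [10.6  4.6 -3.6] q6 -0.07
the job is handed in; nothing more can be done
None
```

The white-banded can, the 42 x 60 mm caddy and the amber jar stand upright in the carton, each released while the clamp still gripped it. I then took the handle bar, pulled the jaw about 51 mm to the mark and handed the job in at about 24 s, still holding it.

**Last checks**
- **Pointer:** it is about 0–1 mm from the fin. The cameras disagree slightly: the scene and wrist views put the pointer within 0–0.5 mm of my best fin position (x ≈ 484.2 mm). The coarse top view suggests about 1 mm of pull is missing.
- **Hold:** the gripper reads 15 mm on the 16 mm bar, with about 10.5 N along the pull, close to the expected spring force.
- **Carton:** it has not moved, with its centre at about (636, -23) mm as before the pull. In the last scene picture I viewed, about 1 s before hand-in, the goods stood upright and the bottle and tape core were untouched.

**Things that went wrong or disagreed**
- **Caddy slip:** the caddy slid down in the fingers, probably because I lifted before they had fully closed. It then met the carton floor early, at about 42 N on the wrist. I backed off, set it down gently, and it stands upright. The wrist force stayed under 120 N. I take the 42 N as the held caddy pressing the floor, not the gripper's body, but I couldn't confirm that.
- **Caddy height:** it measured about 68 mm, not the stated 75 mm. Its footprint matched and the other two caddies were clearly different sizes, so I took it as the right one.

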